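Confirm the picked goods in packing-list order

TASK

Confirm the goods on the three pick trays in the order of the packing list: with a fingertip, gently press the round white key on the tray of vials right in, then the key on the tray of AA cells, then the key on the tray with the roll of tape; the keys stay in. Leave a key alone until its turn, never push hard on the trays, leave the goods lying or standing in their trays, and do not shift or lift anything else on the table.

Things in the scene. Friction and masses are not known exactly. Their poses are not given: they have to be found in the camera images.
- vial_tray: the pick tray that holds two small upright vials. Fixed to the table. Grey open tray 96 x 96 mm, wall 4 mm thick and 22 mm high, floor 4 mm; origin at the centre of the tray's underside, on the table. At its -x side (the side towards the robot at yaw 0) joins a black key housing, 48 mm (x) x 56 mm (y), 44 mm high, that carries the key. Body axes: x from the key to the tray, z up
- vial_key_top (a point): centre of the flat top of the round white key of the tray with two small upright vials: a 36 mm wide upright button, its axis 72 mm towards -x of the tray's origin. Out, its top is 62 mm above the table (18 mm above the housing); in, 54 mm. The point moves with the key
- vial_key (a joint): travel of that key in m: 0 out (start), 0.008 fully in, straight down. It slides in under about 3 N and stays where it is pushed (no return spring); at 0.008 it meets its stop. Its cap is sprung (2.5 N per mm, 5 mm of give): it dips about 1 mm before the key starts to move, yields on when the key is at its stop, and springs back when released
- cell_tray: the pick tray that holds two lying AA cells. Fixed to the table. Grey open tray 96 x 96 mm, wall 4 mm thick and 22 mm high, floor 4 mm; origin at the centre of the tray's underside, on the table. At its -x side (the side towards the robot at yaw 0) joins a black key housing, 48 mm (x) x 56 mm (y), 44 mm high, that carries the key. Body axes: x from the key to the tray, z up
- cell_key_top (a point): centre of the flat top of the round white key of the tray with two lying AA cells: a 36 mm wide upright button, its axis 72 mm towards -x of the tray's origin. Out, its top is 62 mm above the table (18 mm above the housing); in, 54 mm. The point moves with the key
- cell_key (a joint): travel of that key in m: 0 out (start), 0.008 fully in, straight down. It slides in under about 3 N and stays where it is pushed (no return spring); at 0.008 it meets its stop. Its cap is sprung (2.5 N per mm, 5 mm of give): it dips about 1 mm before the key starts to move, yields on when the key is at its stop, and springs back when released
- tape_tray: the pick tray that holds a small roll of tape lying flat. Fixed to the table. Grey open tray 96 x 96 mm, wall 4 mm thick and 22 mm high, floor 4 mm; origin at the centre of the tray's underside, on the table. At its -x side (the side towards the robot at yaw 0) joins a black key housing, 48 mm (x) x 56 mm (y), 44 mm high, that carries the key. Body axes: x from the key to the tray, z up
- tape_key_top (a point): centre of the flat top of the round white key of the tray with a small roll of tape lying flat: a 36 mm wide upright button, its axis 72 mm towards -x of the tray's origin. Out, its top is 62 mm above the table (18 mm above the housing); in, 54 mm. The point moves with the key
- tape_key (a joint): travel of that key in m: 0 out (start), 0.008 fully in, straight down. It slides in under about 3 N and stays where it is pushed (no return spring); at 0.008 it meets its stop. Its cap is sprung (2.5 N per mm, 5 mm of give): it dips about 1 mm before the key starts to move, yields on when the key is at its stop, and springs back when released
- vial_0: amber vial, 20 mm wide, 46 mm tall, standing loose in its tray; origin at the centre of its underside; z up its axis
- vial_1: amber vial, 20 mm wide, 46 mm tall, standing loose in its tray; origin at the centre of its underside; z up its axis
- cell_aa_0: AA cell, 14 mm thick, 50 mm long, lying loose in its tray; origin at the middle of its underside
- cell_aa_1: AA cell, 14 mm thick, 50 mm long, lying loose in its tray; origin at the middle of its underside
- tape_roll_1: small roll of tape, 74 mm wide, 24 mm high, lying flat and loose in its tray; origin at the centre of its underside
- stapler: bystander: loose stapler, 36 x 133 x 45 mm, origin at the centre of its underside
- marker: bystander: loose felt marker, 18 x 136 x 17 mm, origin at the middle of its underside
- tape_measure: bystander: loose pocket tape measure, 40 x 67 x 61 mm, origin at the centre of its underside
- fold_clip: bystander: loose binder clip, 41 x 33 x 42 mm, origin at the centre of its underside

How it is judged:
By the outcome, as a careful person would: the job done as asked, in the order asked, and still so for the second after the job is handed in, with the robot touching nothing.
It also fails if it takes over 42 s, if anything falls off the work surface, if the arm or the gripper's body presses on something with over 40 N, if the wrist force passes 120 N, or if a joint passes its speed limit or range.

ROBOT

A 6-joint arm with a two-finger parallel gripper is mounted at the origin on a cart in front of the work surface, level with it; the furniture and walls round the work are solid. World frame = base frame: x ahead of the robot, y to its left, z up, the work surface at z = 0. Lengths are in m, angles in degrees, forces in N, time in s.
With the tool pointing down it reaches from about 0.375 to 0.975 m from the base axis. Payload 3.8 kg.
Tool frame: the origin (TCP) lies midway between the tips of the shut fingers; the grasp point (between the pads) lies 19 mm behind it (grip_depth is the z of the grasp point in the tool frame, in m); z points along the fingers, x is the direction in which the jaws open and shut, and the axes are right-handed (so a half turn about z gives the same grasp; the last joint's range is limited). The gripper opens to 85 mm and grips with 20 to 120 N. Pads are 22 mm wide; open, the fingers measure 114 mm over their backs; the gripper's body (76 mm by 85 mm) begins 54 mm behind the grasp point. The pads swing forward as they close: fully open they stand 13 mm farther back than shut.
Start: joints at [-2.114, 15.12, 91.902, -0, 72.978, -2.114], TCP at [0.675, -0, 0.231] pointing down, gripper open.
Joint ranges: [-150.88, 150.88], [-54.13, 125.18], [17.81, 147.31], [-75.09, 255.09], [0, 152.58], [-146.25, 146.25]. Speed limits (degrees/s): [147.25, 147.25, 180, 180, 180, 180].

INTERFACE

Orientations are given as [roll, pitch, yaw] about the fixed x, y, z axes, in that order (R = Rz(yaw) Ry(pitch) Rx(roll)).
In Python, from bench import move_ptp, move_straight, set_joints, command_gripper, wait, ik, grab_frame, Unreachable, close_job, trace, get_time, get_joint_positions, get_qvel, get_joint_torque, get_ee_pos, get_tool_rot, get_force, get_ft_torque, get_width, grip_depth gives the robot as it stands. The module is installed in compiled form; this text tells all that it offers. Calls block until the motion is done:
- move_ptp(position, orientation): joint-space move of the TCP to a pose.
- move_straight(position, ori=None, rate=0.15, force_limit=None): straight line of the TCP; ori=None keeps the orientation; rate is the mean speed in m/s. With force_limit (N) it stops when the force on the tool has changed by that much, and returns True; else False.
- set_joints(angles): joint-space move.
- command_gripper(opening): finger opening in m; the grip force is fixed at half the most; returns when the fingers have stopped.
- wait(seconds).
- ik(position, orientation): joint angles nearest the present ones, or None.
- grab_frame(name): name is "scene" or "side" or "wrist"; returns a dict with "img" (480x640x3 uint8, red, green, blue), "z_map" (480x640 float32, m along the optical axis (not along the pixel's ray), 0 where there is no reading), "mtx" (3x3 intrinsics, pixels), "R" (3x3) and "t" (3): a world point X has camera coordinates R X + t. Camera axes: x right, y down, z forward; pixel columns grow to the right and rows downward; lengths in m; the calibration is good to about 2 mm. A picture is of the moment at which its call begins.
A pose or a line that the arm cannot do raises Unreachable and nothing moves.
- close_job(): hands the job in, once; it reports no verdict.
Trained networks look in a picture, given as the dict that the camera call returned (one of the last four; its "shot" number tells which), for a name from the list of things; names that differ only in an ending like _2 or _b are one class to them, and where a whole thing is asked for, a point or a joint stands for the part that bears it (a point fixed in the world has none). Each returns a list of dicts, best first, with "confidence" (0 to 1); they miss things now and then, are a little off and sometimes report something else, mostly with a low value. They report only what shows in the picture. A call takes as long as a camera call.
- trace(picture, label): "mask" (480x640 bool, what is visible of it) and "position" ([column, row] in pixels, amid what is visible of it).
Readings, each from a call of its own:
- get_time(): time.
- get_joint_positions(): joint angles.
- get_qvel(): joint speeds.
- get_joint_torque(): joint torques, N m.
- get_ee_pos(): TCP position.
- get_tool_rot(): TCP orientation.
- get_force(): force on the tool from outside, world axes, zero at the start.
- get_ft_torque(): the same for the moment, N m.
- get_width(): finger opening in m.
Only numpy, scipy, OpenCV 4.12 (cv2) and the standard library are available. Lean on these libraries where they do the work, as an engineer would, in place of code of your own. Each camera call takes 0.05 s, during which the arm holds its last target. There are 200 camera calls.

## Working session

There is one attempt and no reset: what is moved stays moved. The work goes in short steps, each a Python script; the robot and the scene stay as the last script left them, time stands still between calls to the robot, and variables do not carry over. Pictures are saved under pics/ and viewed, about 8 in all and at most 12, crops included, and the job is handed in when it is done.

```bash
mkdir -p pics; cat > h.py <<'E'
import numpy as np, cv2
from bench import *
def cloud(f,mask=None):
    z=f["z_map"]; ok=z>0
    if mask is not None: ok&=mask
    v,u=np.nonzero(ok); K=f["mtx"]; d=z[v,u]
    c=np.c_[(u-K[0,2])/K[0,0]*d,(v-K[1,2])/K[1,1]*d,d]
    return (c-f["t"])@f["R"],u,v
def save(f,n): cv2.imwrite(f"pics/{n}.png",f["img"][:,:,::-1])
E
python3 - <<'E'
from h import *
for cam in("scene","side"):
    f=grab_frame(cam); save(f,cam+"0")
    for n in["vial_tray","cell_tray","tape_tray","vial_key_top","cell_key_top","tape_key_top","vial_0","cell_aa_0","tape_roll_1"]:
        for r in trace(f,n)[:3]:
            P,_,_=cloud(f,r["mask"])
            print(cam,n,round(r["confidence"],2),np.round(r["position"]),r["mask"].sum(),np.round(np.median(P,0),3) if len(P) else None)
print(get_time(),get_width())
E
```

```text
scene vial_tray 0.96 [290. 223.] 1287 [0.596 0.242 0.015]
scene cell_tray 0.91 [360. 251.] 1257 [0.669 0.026 0.017]
scene tape_tray 0.58 [409. 291.] 1192 [ 0.64  -0.148  0.021]
scene tape_tray 0.53 [366. 251.] 48 [0.674 0.031 0.017]
scene tape_tray 0.36 [399. 284.] 191 [ 0.625 -0.136  0.059]
scene vial_key_top 0.71 [275. 215.] 142 [0.547 0.255 0.059]
scene cell_key_top 0.48 [349. 246.] 165 [0.62  0.032 0.06 ]
scene tape_key_top 0.69 [400. 282.] 170 [ 0.624 -0.136  0.059]
scene tape_key_top 0.55 [400. 284.] 192 [ 0.625 -0.136  0.059]
scene vial_0 0.55 [304. 221.] 89 [0.615 0.216 0.031]
scene vial_0 0.42 [299. 209.] 94 [0.633 0.26  0.034]
scene cell_aa_0 0.56 [371. 350.] 792 [ 0.444 -0.234  0.049]
scene cell_aa_0 0.43 [366. 250.] 59 [0.674 0.03  0.017]
scene cell_aa_0 0.39 [425. 286.] 624 [ 0.702 -0.152  0.024]
scene tape_roll_1 0.66 [424. 284.] 565 [ 0.701 -0.155  0.024]
side vial_tray 0.58 [282. 220.] 1176 [0.592 0.242 0.018]
side cell_tray 0.57 [244. 200.] 740 [0.603 0.385 0.031]
side cell_tray 0.43 [357. 236.] 191 [0.614 0.036 0.061]
side tape_tray 0.86 [429. 271.] 1532 [ 0.635 -0.145  0.021]
side tape_tray 0.71 [398. 368.] 617 [ 0.372 -0.224  0.014]
side vial_key_top 0.66 [265. 217.] 170 [0.541 0.256 0.06 ]
side vial_key_top 0.57 [419. 342.] 1064 [ 0.438 -0.23   0.043]
side vial_key_top 0.38 [281. 220.] 1194 [0.593 0.243 0.018]
side cell_key_top 0.56 [356. 236.] 184 [0.613 0.036 0.061]
side tape_key_top 0.59 [422. 264.] 193 [ 0.619 -0.133  0.06 ]
side vial_0 0.49 [287. 206.] 124 [0.629 0.263 0.031]
side tape_roll_1 0.84 [443. 262.] 525 [ 0.701 -0.156  0.025]
side tape_roll_1 0.59 [280. 221.] 1199 [0.595 0.243 0.018]
1.0 0.0851369125668863
```

```bash
python3 - <<'E'
import cv2,numpy as np
a=cv2.imread("pics/scene0.png")
cv2.imwrite("pics/v1.png",cv2.resize(a[150:420,210:530],(800,600*270//240*240//270*1),interpolation=cv2.INTER_CUBIC))
E
```

```text
(no output)
```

View pics/scene0.png

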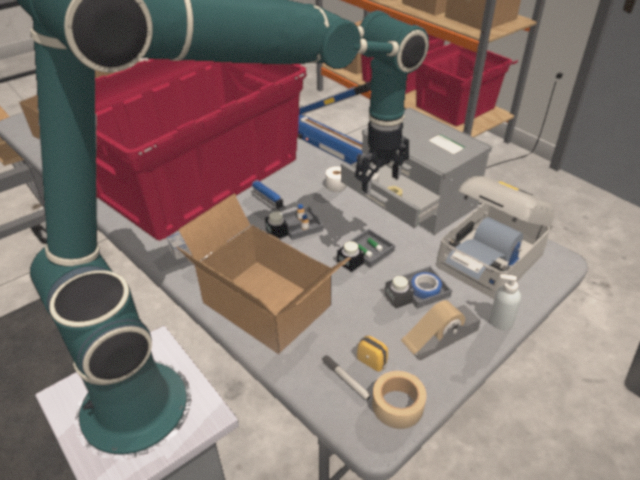

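View pics/v1.png

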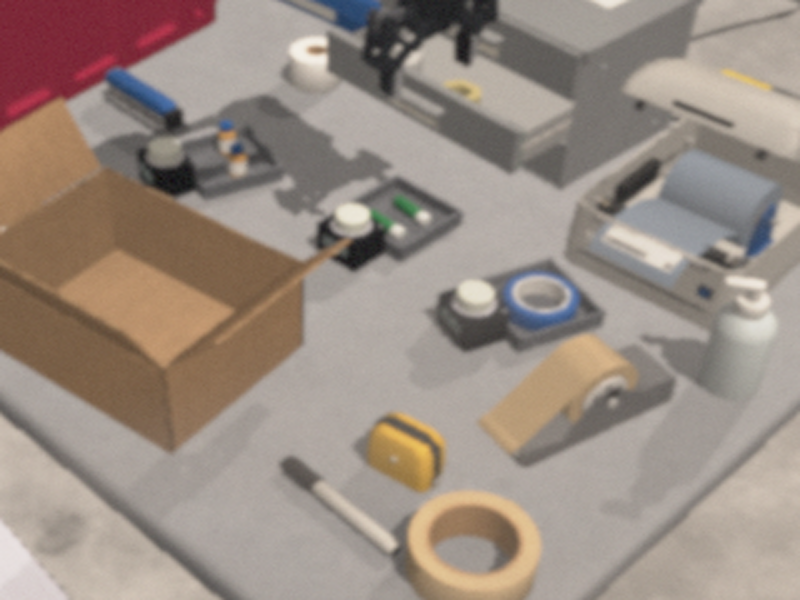

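The scene picture shows the vial tray at (290,223), the cell tray at (365,250) and the tape tray at (415,290). Their keys are at about (275,216), (350,247) and (400,283). An open carton with raised flaps stands beside the vial and cell keys, so I'll check its heights next.

```bash
python3 - <<'E'
from h import *
K=dict(vial=(.544,.256),cell=(.617,.034),tape=(.622,-.134))
C=[]
for cam in("scene","side"):
    f=grab_frame(cam); P,u,v=cloud(f); C.append(P)
    lum=f["img"][v,u].min(1)
    for n,k in K.items():
        q=P[(np.hypot(P[:,0]-k[0],P[:,1]-k[1])<.03)&(P[:,2]>.052)&(P[:,2]<.075)&(lum>110)]
        (c,r)=cv2.minEnclosingCircle(q[:,:2].astype(np.float32)) if len(q) else ((0,0),0)
        print(cam,n,len(q),np.round(np.median(q,0),4),np.round(c,4),round(r,4))
        # tray direction: centroid of points of height .003-.03 away from the housing
P=np.vstack(C)
# height map 2 cm, x rows .36-.76, y cols .40..-.24
for x in np.arange(.36,.78,.02):
    print(f"{x:.2f}",*["%3d"%(1000*np.percentile(s,98)) if len(s:=P[(abs(P[:,0]-x)<.01)&(abs(P[:,1]-y)<.01),2]) else " --" for y in np.arange(.42,-.26,-.02)])
E
```

```text
scene vial 103 [0.5485 0.2552 0.0602] [0.5507 0.2593] 0.0195
scene cell 133 [0.6197 0.0333 0.0608] [0.6235 0.035 ] 0.0207
scene tape 159 [ 0.6275 -0.134   0.0605] [ 0.6286 -0.1313] 0.019
side vial 135 [0.5425 0.2578 0.0611] [0.546  0.2593] 0.0202
side cell 148 [0.6155 0.0365 0.0612] [0.6182 0.0403] 0.0209
side tape 176 [ 0.6221 -0.1316  0.0615] [ 0.6266 -0.132 ] 0.0199
0.36 310 310  45  46  45  12 -730 -733 -733 202 204 179 142   7   8   5   5 -725   4   8   6 628 723 705 129 148 174 195 194  14  15  14  15  13
0.38 314 305  46  48 -731 -733 -728 -729 -728 205 203 171 137   7   6   6   7   6   6   5   5 717 718 699 132 156 179 195   3  18  19  19  18  18
0.40 315 -730 -731 -733 -733 -730 -734 -423 -731 205 201 165 126   8   9   7   7   6   7   5   7 715 712 693 137 161 183 195   3   3   3   3   3   3
0.42 315 -334 -731 -730 -732 -731 -733  42 -728 204 190 155 118   7   8   7   7   7   7   6   8 708 705 688 139 165 188 195   3   3   3  46  44   3
0.44 314 -732 -730 -731 -729 -731 -732 -733 -735 -732 -425 129 123 124 123 125  10   8   8   8   7 704 699 682 146 170 194 195   3   3   4  
[... 1641 characters left out ...]
 4   4   3   4   4   3   0  23  21   5   4   3   3   3   3   3  21  24 622 622 619 619 619 618 621 589  25  30  31  29  30  23   3 -731
0.70   3   4   6   4   4   3   3   4   4   3   3   4   3   3   4   3  22  23  20 618  22 321 440 513 616   3  24  31  28   8  30  23   2 -734
0.72   6   4   5   4   4   4   5   4   4   4   5   3   4   3   4   5  24  24  20 255 258 313 322   4 596   4  23  30  29  30  30  24   4   1
0.74   3   4   3   3   4   4   3   4   4   4   2   4   5   4   3   4  24  24  23  24  24 347 346   4   4   3  22  24  29  75  24  24   3   4
0.76   5   5   4   4   5   3   4   2 124 131 130 123 118 114 116 115 116 115 114   5   5   3   4   4   3   3   5  22  22  91  92  89  88  85
```

```bash
python3 - <<'E'
from h import *
print(get_tool_rot(),get_force())
command_gripper(0.0)
move_ptp([.53,.258,.22],[180,0,get_tool_rot()[2]] if np.ndim(get_tool_rot())==1 else [180,0,0])
print(get_time(),get_ee_pos(),get_tool_rot(),get_width(),get_joint_positions())
f=grab_frame("wrist"); save(f,"w_vial"); P,u,v=cloud(f)
for r in trace(f,"vial_key_top")[:2]:
    Q,_,_=cloud(f,r["mask"]); print(r["confidence"],r["position"],np.median(Q,0))
q=(P[:,2]>.054)&(P[:,2]<.07)&(np.hypot(P[:,0]-.546,P[:,1]-.258)<.035)
if q.any(): print(q.sum(),P[q].mean(0),cv2.minEnclosingCircle(P[q,:2].astype(np.float32)))
E
```

```text
[ 1.79999429e+02 -1.04182581e-03 -6.04552804e-04] [ 0.52862376 -0.00209184  0.23005223]
3.0 [0.53076631 0.25738167 0.22022786] [ 1.79980074e+02 -4.96164688e-02 -2.27589721e-02] -4.981415383990286e-05 [ 2.34730535e+01  6.36274604e+00  1.03395043e+02 -4.04454796e-02
  7.02046572e+01  2.35095060e+01]
0.6 [335.3, 219.9] [0.54957305 0.26469312 0.06089344]
1135 [0.54966446 0.26342525 0.06069552] ((0.5500951409339905, 0.26232367753982544), 0.018064649775624275)
```

View pics/w_vial.png

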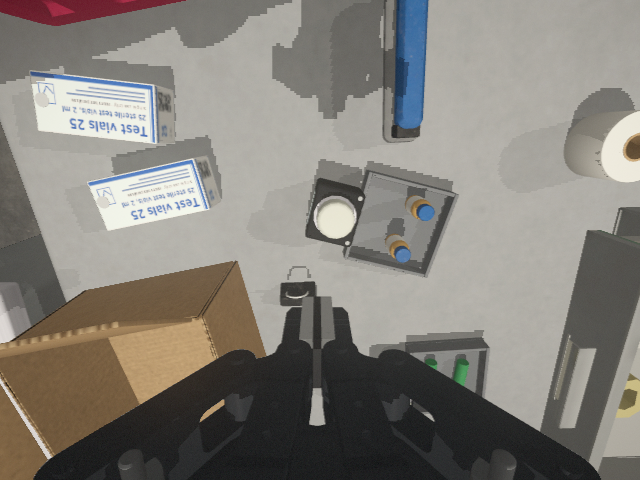

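The wrist view shows the vial tray with two blue-capped vials. Its key is at (335,218), which maps to (0.549, 0.262, 0.061) and agrees with the other cameras. A binder clip stands at (297,292), about 60 mm away and clear. I'll press this key now.

```bash
cat >> h.py <<'E'
def keyfit(k,r=.035):
    f=grab_frame("wrist"); P,u,v=cloud(f); lum=f["img"][v,u].min(1)
    q=P[(P[:,2]>.048)&(P[:,2]<.07)&(lum>110)&(np.hypot(P[:,0]-k[0],P[:,1]-k[1])<r)]
    if len(q): print("key",len(q),q.mean(0).round(4),"ztop",np.percentile(q[:,2],[50,90]).round(4),cv2.minEnclosingCircle(q[:,:2].astype(np.float32)))
    return f
def press(x,y,limit=7):
    move_ptp([x,y,.10],[180,0,0]); move_straight([x,y,.072],rate=.08); wait(.2)
    f0=np.array(get_force()); p=get_ee_pos()
    hit=move_straight([x,y,.0505],rate=.015,force_limit=limit)
    print("hit",hit,"start",np.round(p,4),"ee",np.round(get_ee_pos(),4),"dF",np.round(np.array(get_force())-f0,2)); 
    wait(.15); print("settled",np.round(get_ee_pos(),4),np.round(np.array(get_force())-f0,2))
    move_straight([x,y,.10],rate=.1)
E
python3 - <<'E'
from h import *
press(.549,.262)
move_ptp([.53,.258,.22],[180,0,0]); wait(.2)
f=keyfit((.549,.262)); save(f,"w_vial2"); print(get_time())
E
```

```text
hit True start [0.5493 0.2622 0.0725] ee [0.549  0.262  0.0515] dF [-2.08 -0.08  4.46]
settled [0.5491 0.262  0.0516] [-1.54 -0.98  5.11]
key 1086 [0.5497 0.2633 0.0527] ztop [0.0528 0.0539] ((0.5497984290122986, 0.2623800039291382), 0.017936360090970993)
7.3167
```

The vial key's top fell from 0.0607 to 0.0528, so it is fully in. Next is the cell key, measured first from above.

```bash
python3 - <<'E'
from h import *
move_ptp([.60,.03,.22],[180,0,0]); wait(.2)
f=keyfit((.620,.037)); save(f,"w_cell"); print(get_time())
for n in("cell_aa_0","tape_roll_1","vial_0"):
  for r in trace(f,n)[:2]: print(n,round(r["confidence"],2),r["position"],np.median(cloud(f,r["mask"])[0],0).round(3))
E
```

```text
key 1178 [0.6231 0.041  0.0604] ztop [0.0608 0.0619] ((0.6233799457550049, 0.03961632028222084), 0.017907965928316116)
8.5083
cell_aa_0 0.96 [423.5, 204.2] [0.712 0.045 0.017]
cell_aa_0 0.88 [385.4, 200.5] [0.675 0.045 0.016]
tape_roll_1 0.56 [396.7, 344.7] [ 0.698 -0.123  0.024]
vial_0 0.73 [338.8, 7.0] [0.617 0.215 0.025]
```

View pics/w_cell.png

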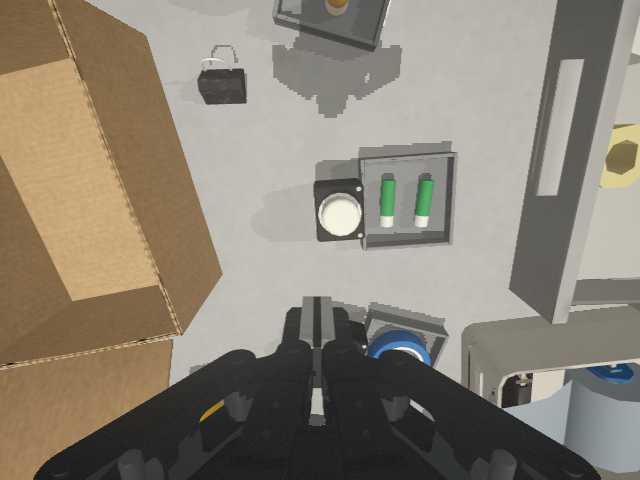

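View pics/w_vial2.png

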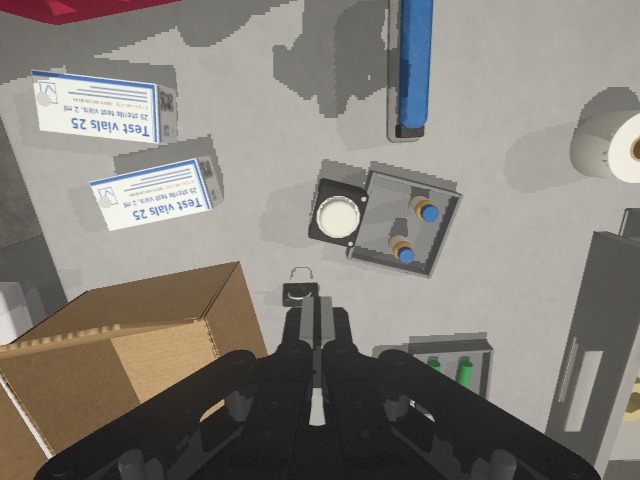

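The wrist view shows the cell tray with two green cells at (388,203) and (424,203), and its key at (340,214), which is (0.623, 0.040). In the second picture the vial tray and clip are undisturbed and the key is lower. I'll press the cell key, then measure the tape key.

```bash
python3 - <<'E'
from h import *
press(.6225,.0395)
move_ptp([.60,.03,.22],[180,0,0]); wait(.2)
keyfit((.623,.040))
move_ptp([.605,-.14,.22],[180,0,0]); wait(.2)
f=keyfit((.627,-.131)); save(f,"w_tape"); print(get_time())
for r in trace(f,"tape_roll_1")[:2]: print(round(r["confidence"],2),r["position"],np.median(cloud(f,r["mask"])[0],0).round(3))
E
```

```text
hit True start [0.6229 0.0395 0.0725] ee [0.6225 0.0395 0.0516] dF [-1.55 -0.31  6.82]
settled [0.6225 0.0395 0.0516] [-1.37 -0.47  6.23]
key 1091 [0.6233 0.0404 0.0528] ztop [0.0529 0.0539] ((0.623536229133606, 0.03936835005879402), 0.018047504127025604)
key 1186 [ 0.6296 -0.1275  0.0604] ztop [0.0608 0.0619] ((0.6298934817314148, -0.12888020277023315), 0.017936909571290016)
13.8417
0.69 [415.4, 238.6] [ 0.702 -0.149  0.027]
```

View pics/w_tape.png

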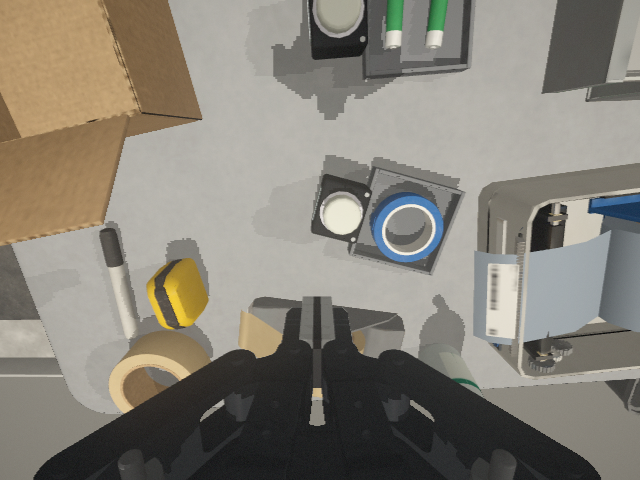

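The wrist view shows the blue tape roll at (407,227) and its key at (342,212), which is (0.629, -0.129). The tape dispenser stands far enough in -y to clear the gripper body. The cell key is in, with its top at 0.0529.

```bash
python3 - <<'E'
from h import *
press(.629,-.129)
move_ptp([.605,-.14,.22],[180,0,0]); wait(.2)
f=keyfit((.6295,-.1285)); save(f,"w_tape2")
move_ptp([.57,.10,.30],[180,0,0]); wait(.3)
f=keyfit((.549,.262)); keyfit((.623,.040)); save(f,"w_end"); print(get_time())
E
python3 -c "
import cv2,numpy as np
a=[cv2.imread(f'pics/{n}.png') for n in('w_tape2','w_end')]
cv2.imwrite('pics/end.png',np.hstack([cv2.resize(i,(400,300),interpolation=cv2.INTER_AREA) for i in a]))"
```

```text
hit True start [ 0.6294 -0.1291  0.0725] ee [ 0.629  -0.129   0.0515] dF [-1.73  0.12  6.31]
settled [ 0.629  -0.129   0.0517] [-0.93  0.66  5.23]
key 1102 [ 0.6298 -0.1281  0.0527] ztop [0.0528 0.0539] ((0.6301612257957458, -0.12899985909461975), 0.01786234602332115)
key 1067 [0.5502 0.2617 0.0528] ztop [0.0528 0.054 ] ((0.5500717163085938, 0.2621369957923889), 0.017999151721596718)
key 614 [0.6232 0.0408 0.0527] ztop [0.0528 0.0539] ((0.6234373450279236, 0.039908118546009064), 0.017956523224711418)
19.5083
```

View pics/end.png

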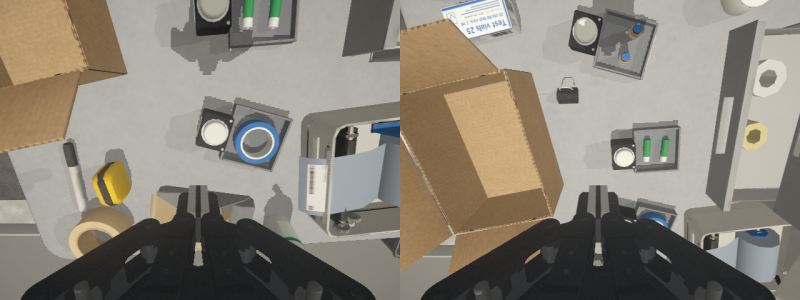

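All three keys are in. The vials, cells and roll are in their trays, the bystander items have not moved, and the arm is clear.

```bash
python3 -c "
from bench import *
close_job()"
```

```text
the job is handed in; nothing more can be done
```

I pressed the three keys in the order asked, vials, then AA cells, then tape, using the shut fingertips. I handed the job in at about 19.5 s of the 42 s allowed.

- **Keys:** before pressing, each key's top measured about 0.0607 m above the table; afterwards each measured about 0.0528 m. That is 8 mm of travel, so all three are fully in. I re-measured the vial and cell keys at the end and they had stayed in.
- **Force:** each press stopped at the 7 N limit, with the fingertip at 0.0515 m. The force read just after stopping was 4.5–6.8 N, slightly under that limit.
- **Goods and bystanders:** the last pictures show the vials standing and the cells and roll lying in their trays. The binder clip, marker and tape measure are in place. The stapler was last seen, in place, after the vial press and is not in the last pictures.

No check failed. The only disagreement was up to about 6 mm between cameras on the key positions, which I settled with close wrist-camera views before each press.

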